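# Hold a cover down on a two-zone vacuum console

### The arm

A 7-joint arm with a two-finger parallel gripper is mounted at the origin on the work surface. World frame = base frame: x ahead of the robot, y to its left, z up, the work surface at z = 0. Lengths are in m, angles in degrees, forces in N, time in s.
With the tool pointing down it reaches from about 0.425 to 0.875 m from the base axis. Payload 4.7 kg.
Tool frame: the origin (TCP) lies at the centre of the arm's flange, where the gripper is bolted on; the fingertips stand 182 mm ahead of it and the grasp point (between the pads) lies 164 mm ahead of it; z points along the fingers, x is the direction in which the jaws open and shut, and the axes are right-handed (so a half turn about z gives the same grasp; the last joint's range is limited). The gripper opens to 87 mm and grips with 3 to 60 N. Pads are 19 mm wide; open, the fingers measure 117 mm over their backs; the gripper's body (75 mm by 190 mm) begins 51 mm behind the grasp point.
Start: joints at [-68.291, 18.392, -4.016, 83.108, 1.295, 78.541, -3.26], TCP at [0.232, 0.607, 0.405] pointing down, gripper open.
Joint ranges: [-163.93, 163.93], [-17.29, 119.83], [-79.2, 71.16], [3.27, 140.29], [-89.18, 269.18], [5.43, 117.66], [-154.24, 154.24]. Speed limits (degrees/s): [147.25, 147.25, 180, 180, 180, 180, 180].

### API

Orientations are given as [roll, pitch, yaw] about the fixed x, y, z axes, in that order (R = Rz(yaw) Ry(pitch) Rx(roll)).
In Python, from cell import env gives the robot as it stands. The module is installed in compiled form; this text tells all that it offers.
- The arm moves only by the tool carry_out, never from a script. Its argument "increments" is a list of rows, each a list of 5 numbers: the shift along the world's x, y, z in m, then the turn about the world's z in degrees, then the gripper's target within -1 to 1 (shut at 1, half-way at 0, fully open at -1). In form: [[dx, dy, dz, spin, jaw], ...]. A call has 1 to 20 rows; each row is the pose to reach, as a shift and turn from the pose commanded when the call began; what a row does not reach only later rows make up. A row lasts 1/10 s, in which the tool goes at most 50 mm and 8.59 degrees, less where a joint would pass 70% of its speed; a pose out of reach is approached as far as the arm can. A call with a gripper value outside its range is refused whole. The fingers move at their own pace and stop on an object; "grip_force" is the grip in N (left out, the last holds). Time passes only in rows, so rows that repeat a pose let the fingers close. It gives the time, the measured TCP pose, the force and the opening at its end, in the units of the state.
- env.get_obs(): the state, without advancing time (a new reading comes with each control period).
- env.read_camera(name): name is "side" or "top"; returns (picture, depth): 384x512x3 uint8, red, green, blue; 384x512 float32, m along the optical axis (not along the pixel's ray), 0 where there is no reading.
- env.get_calibration(name): a dict with "K" (3x3 intrinsics, pixels), "camera_from_world" (4x4, takes a point from world to camera coordinates). Camera axes: x right, y down, z forward; pixel columns grow to the right and rows downward; lengths in m; the calibration is good to about 2 mm. A picture is of the moment at which its call begins. get_calibration takes no time and is no camera call.
- env.sign_off(): hands the job in, once; it reports no verdict.
The state is a dict: "time_s": time; "qpos": joint angles; "joint_velocities": joint speeds; "effort": joint torques, N m; "tool_pos": TCP position; "tool_rot": TCP orientation; "force": force on the tool from outside, world axes, zero at the start; "wrist_torque": the same for the moment, N m; "grip_width": finger opening in m.
Only numpy, scipy, OpenCV 4.12 (cv2) and the standard library are available. Lean on these libraries where they do the work, as an engineer would, in place of code of your own. Each camera call takes 0.05 s, during which the arm holds its last target.

### The job

The machined aluminium cover lies on one of the two zones of the vacuum console. Feel for the flush slide valve right in front of that zone and nudge it by its small ridge across its detent to its open end, towards the cover, then give the pump lever at least three full strokes, letting it come all the way back up each time. Do not lean hard on the valves, keep the other valve shut, and leave the cover, the mat and everything else where they lie.

Things in the scene. Friction and masses are not known exactly. Their poses are not given: they have to be found in the camera images.
- console: Grey vacuum console fixed to the bench, its yaw varies. Deck 230 (x) by 360 (y) by 50 mm high; origin under its centre; x points from the front (valve) edge to the zones at the back, y left, z up. Aluminium zone plates 120 by 130 by 6 mm, centres (+50, +85) and (+50, -85) mm, tops 56 mm up. Pump at the right end, y = -225 mm: foot 20 mm high, body and round gauge 94 mm high at x +20 to +96 mm
- valve_bed: Thin dark plate fixed on the front of the deck, 98 by 280 mm, 1 mm proud of it, through which both valve inserts stand up (it counts with the valves that it carries); origin in the middle of it at deck height, 63 mm in front of the console's centre; axes as the console's. Feel for the valves gently: 35 N on them is too much
- seat_left (a point): Point on the deck (50 mm up) below the left valve's ridge when shut; fixed to the console, same axes. The valve is an aluminium insert, from 53 mm before to 37 mm behind this point in x, 50 mm wide in y. Its flat top stands 2 to 18 mm above this point, differing by start and by valve and not reported: find it by touch. In it lies a flush grey slide, 30 by 28 mm, with one cross ridge
- seat_right (a point): The same for the right valve (left and right valves at console y = +85 and -85 mm, in front of their zones). On both, the black ridge is 4 mm wide in x, 24 mm long in y, 3.5 mm high above the insert's top. When shut the slide reaches from 18 mm before to 12 mm behind this point; beyond it is a 13 mm long, 1.5 mm deep recess. The top is flat before the ridge, so a fingertip can rest there and push
- valve_left (a joint): Left slide valve, m: 0 = shut (towards the front edge), 0.012 = open (12 mm along console +x, towards its zone). Its over-centre detent resists with about 6 N at the shut end, falling to zero at mid-travel (6 mm), then pulls the slide to the open end and holds it there
- valve_right (a joint): Right slide valve, likewise
- pump (a joint): Pump lever angle, rad: 0 = up at rest, leaning 0.30 rad upward; 0.55 = fully down at its stop. A full stroke goes beyond 0.42 and back below 0.10. A spring returns it: at the pad it takes about 4 N at the top and 8 N at the bottom
- pump_pad (a point): Centre of the upper face of the black pad on the lever's end, moving with it. Pad 36 (x) by 34 (y) by 10 mm, 100 mm in front of the hinge, which runs along console y at x = +40 mm, y = -225 mm, 93 mm up. The lever points to the front; the pad's face is about 127 mm up at rest, about 73 mm fully down. Press from above
- cover: The workpiece: loose machined aluminium cover, 80 by 70 mm flange 8 mm thick with a round boss 40 mm across, 20 mm high in all, 0.2 kg; origin at the centre of its underside. It lies on the left (console y > 0) or right (y < 0) zone plate
- mat: Black rubber blanking mat, 100 by 100 by 4 mm, loose, covering the other zone; origin at the centre of its underside
- gauge: Bystander: steel gauge pin, 22 mm across, 30 mm high, standing on the deck between the zones; origin under its centre
- screwdriver: Bystander: screwdriver, 190 mm, lying in front of the console; origin under its middle
- bin: Bystander: open green plastic bin, 110 by 90 by 55 mm high, left of the console; origin under its centre
- wrench: Bystander: steel wrench, 170 mm, lying behind the console; origin under its middle
- tape: Bystander: cardboard ring (tape core), 90 mm across, 25 mm high, lying in front of the console; origin under its centre
- carton: Bystander: carton 100 by 70 by 50 mm high, right of the pump; origin under its centre
- can: Bystander: can, 56 mm across, 100 mm high, standing to the left of the console; origin under its centre
Mind the look-alikes: they are no part of the job. Several things have the shape of the cover; the one meant has the colours described above.

How it is judged:
By the outcome, as a careful person would: the job done as asked, in the order asked, and still so for the second after the job is handed in, with the robot touching nothing.
It also fails if it takes over 51 s, if anything falls off the work surface, if the arm or the gripper's body presses on something with over 40 N, if the wrist force passes 120 N, or if a joint passes its speed limit or range.

## Working session

There is one attempt and no reset: what is moved stays moved. The work goes in short steps, Python scripts to look and compute and a tool call to move; the robot and the scene stay as the last step left them, time stands still between calls to the robot, and variables do not carry over. Pictures are saved under pics/ and viewed, and the job is handed in when it is done.

Besides the shell and the picture viewer there is one more tool, called by a JSON object that holds its "method" and its "body". carry_out: Moves the arm, as the interface text tells. Its arguments: {"type":"object","properties":{"increments":{"type":"array"},"grip_force":{"type":"number"}},"required":["increments"]}

```bash
mkdir -p pics
python3 - <<'E'
from cell import env
import cv2,numpy as np
o=env.get_obs()
for k,v in o.items(): print(k,np.round(v,4))
for n in("top","side"):
    p,d=env.read_camera(n); np.savez(n+".npz",p=p,d=d,**env.get_calibration(n))
    cv2.imwrite(f"pics/{n}0.png",cv2.resize(p[:,:,::-1],(800,600),interpolation=cv2.INTER_CUBIC))
    c=env.get_calibration(n); print(n,c["K"].round(1).tolist()); T=np.linalg.inv(c["camera_from_world"]); print(T.round(3))
E
```

```text
time_s 0.0
qpos [-68.2902  18.4392  -4.0159  83.1733   1.2969  78.5404  -3.2601]
joint_velocities [ 0.0113 -0.0404 -0.0439 -0.1184 -0.0537 -0.1092  0.0463]
effort [-3.00000e-04 -4.91292e+01 -4.04000e-01 -3.12517e+01 -6.40000e-02
  4.39000e-02  2.00000e-04]
tool_pos [0.2319 0.607  0.4037]
tool_rot [1.799926e+02 1.075000e-01 6.910060e+01]
force [ 0.0655 -0.6002  0.0183]
wrist_torque [0.0504 0.0245 0.0026]
grip_width 0.0871
top [[442.8, 0.0, 254.5], [0.0, 442.8, 194.1], [0.0, 0.0, 1.0]]
[[-0.019 -0.978  0.206  0.295]
 [-1.     0.018 -0.004  0.056]
 [ 0.    -0.207 -0.978  1.445]
 [ 0.     0.     0.     1.   ]]
side [[432.1, 0.0, 255.7], [0.0, 432.1, 190.3], [0.0, 0.0, 1.0]]
[[ 0.996 -0.067  0.058  0.507]
 [-0.086 -0.599  0.796 -0.901]
 [-0.019 -0.798 -0.602  0.796]
 [ 0.     0.     0.     1.   ]]
```

View pics/top0.png

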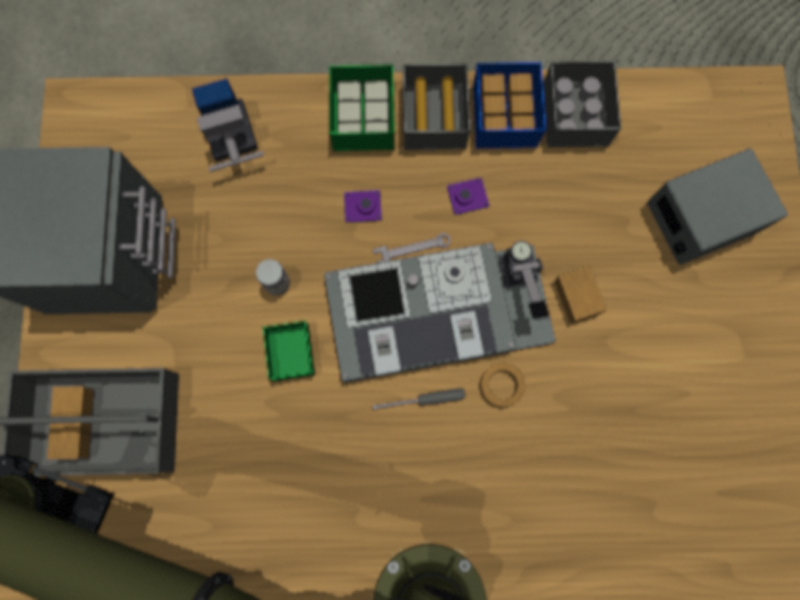

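View pics/side0.png

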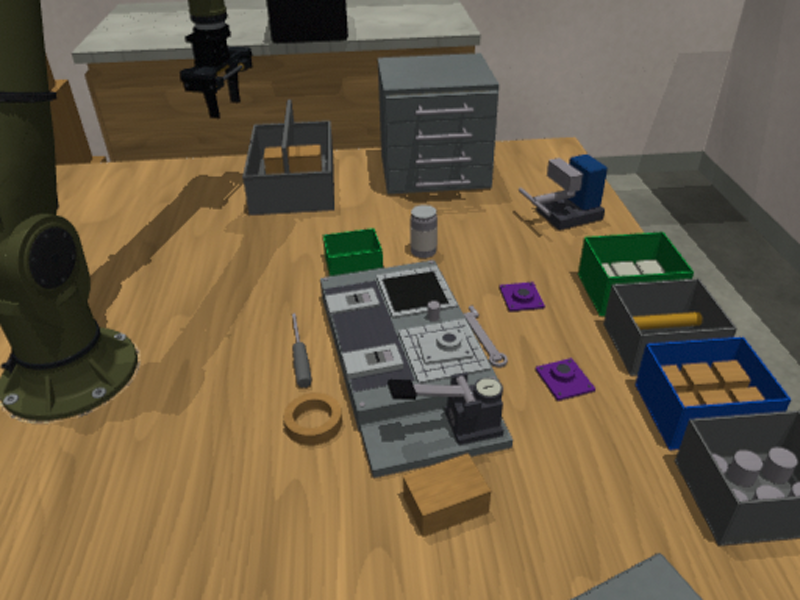

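```bash
cat > h.py <<'E'
import numpy as np,cv2
def load(n):
    z=np.load(n+".npz"); return z["p"],z["d"],z["K"],z["camera_from_world"]
def cast(K,T,uv,z):
    uv=np.atleast_2d(np.asarray(uv,float)); W=np.linalg.inv(T)
    r=np.c_[(uv-[K[0,2],K[1,2]])/[K[0,0],K[1,1]],np.ones(len(uv))]@W[:3,:3].T
    c=W[:3,3]; return c+r*((z-c[2])/r[:,2])[:,None]
def proj(K,T,P):
    P=np.atleast_2d(P); c=P@T[:3,:3].T+T[:3,3]; q=c@K.T; return q[:,:2]/q[:,2:]
def cloud(d,K,T):
    v,u=np.indices(d.shape); W=np.linalg.inv(T)
    P=np.stack([(u-K[0,2])/K[0,0]*d,(v-K[1,2])/K[1,1]*d,d],-1)
    return P@W[:3,:3].T+W[:3,3]
E
python3 - <<'E'
from h import *
p,d,K,T=load("top"); C=cloud(d,K,T)
cv2.imwrite("pics/top_crop.png",cv2.resize(p[145:255,195:400,::-1],None,fx=3.9,fy=3.9,interpolation=cv2.INTER_CUBIC))
p2,d2,K2,T2=load("side"); 
cv2.imwrite("pics/side_crop.png",cv2.resize(p2[160:310,195:335,::-1],None,fx=4,fy=4,interpolation=cv2.INTER_CUBIC))
# deck outline: height 40..63
Z=C[:,:,2]; m=((Z>.04)&(Z<.075)).astype(np.uint8)
m[:145]=0;m[255:]=0;m[:,:200]=0;m[:,362:]=0
n,l,s,c=cv2.connectedComponentsWithStats(m); k=1+np.argmax(s[1:,4]); print(s[k])
pts=C[l==k]; 
r=cv2.minAreaRect((pts[:,:2]*1000).astype(np.float32)); print(r)
hsv=cv2.cvtColor(p,cv2.COLOR_RGB2HSV)
# deck z
print(np.percentile(pts[:,2],[5,25,50,75,95]))
for n_,f in(("white",(hsv[:,:,2]>150)&(hsv[:,:,1]<50)),("black",hsv[:,:,2]<30)):
    mm=(f).astype(np.uint8); mm[:145]=0;mm[255:]=0;mm[:,:200]=0;mm[:,380:]=0
    n,l,s,c=cv2.connectedComponentsWithStats(mm)
    for i in range(1,n):
        if s[i,4]>40: 
            q=cv2.findContours((l==i).astype(np.uint8),0,1)[0][0][:,0]
            print(n_,s[i],c[i].round(1),cv2.minAreaRect((cast(K,T,q,.056)[:,:2]*1000).astype(np.float32)))
E
```

```text
[ 207  156  123   88 7715]
((573.9801025390625, 7.62200927734375), (230.98983764648438, 360.18310546875), 9.391392707824707)
[0.04631473 0.05020224 0.05373353 0.05839743 0.06441571]
white [329 156  10   9  73] [333.4 160. ] ((696.7393798828125, -209.47109985351562), (29.707809448242188, 27.0958309173584), 88.93806457519531)
white [ 269  159   45   40 1002] [290.8 178.7] ((638.6826782226562, -68.05233764648438), (115.7535171508789, 126.80821228027344), 9.414057731628418)
white [218 172  13  37 171] [222.3 189.9] ((603.6893920898438, 148.58407592773438), (38.817806243896484, 118.46770477294922), 88.93848419189453)
white [289 200  20  29 282] [298.7 215.2] ((521.5117797851562, -88.34727478027344), (85.95198059082031, 46.8955078125), 9.170794486999512)
white [237 210  18  29 276] [245.9 225.2] ((492.7457275390625, 80.1791763305664), (85.72946166992188, 47.13612747192383), 10.197425842285156)
black [323 163  11  19  44] [326.2 174.4] ((654.6770629882812, -182.3291473388672), (63.09324264526367, 23.55190086364746), 23.122100830078125)
black [226 174  31  30 721] [240.9 188.3] ((608.3902587890625, 93.75559997558594), (85.71216583251953, 89.03372192382812), 8.582566261291504)
black [340 194  10   9  68] [344.4 197.9] ((570.5076904296875, -237.25314331054688), (25.850494384765625, 26.668846130371094), 13.075075149536133)
```

View pics/top_crop.png

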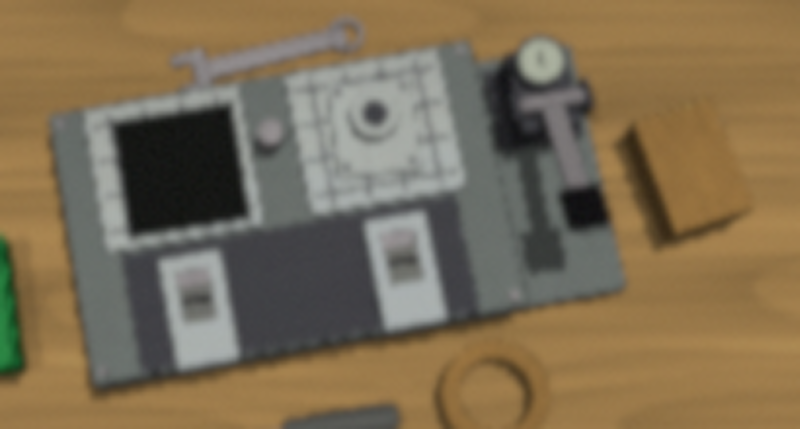

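View pics/side_crop.png

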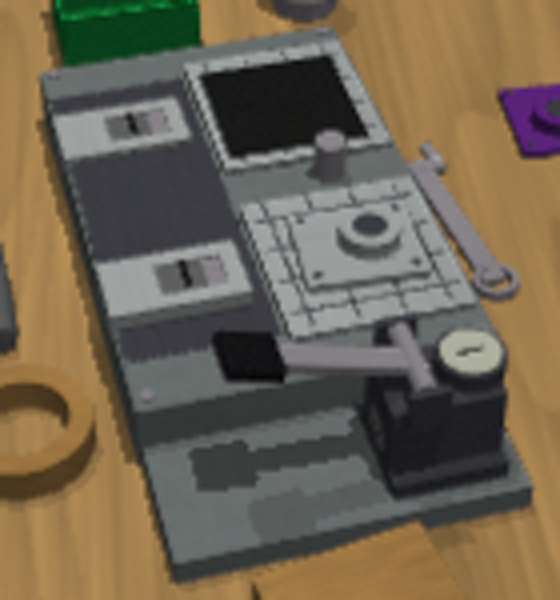

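Run:
```python
from h import *
from scipy.optimize import least_squares
A=load("top");B=load("side")
yaw=np.radians(9.39);R=np.array([[np.cos(yaw),-np.sin(yaw)],[np.sin(yaw),np.cos(yaw)]]);c=np.array([.574,.0076])
W=lambda x,y,z:np.r_[c+R@[x,y],z]
def win(n,D,w,z):
    p,d,K,T=D; uv=proj(K,T,W(-.059,-.085,z))[0]; x,y=int(uv[0]),int(uv[1]);print(n,uv.round(1))
    g=p[y-w:y+w,x-w:x+w]; cv2.imwrite(f"pics/{n}_ridge.png",cv2.resize(g[:,:,::-1],None,fx=16,fy=16,interpolation=cv2.INTER_NEAREST))
    gg=g.mean(2); print(gg[w-8:w+8,w-8:w+8].astype(int)); print(x-8,y-8)
win("top",A,16,.06);win("side",B,18,.06)
# depth heights on right/left insert front
for n,D in(("top",A),("side",B)):
    p,d,K,T=D;C=cloud(d,K,T);
    q=(C[:,:,:2]-c)@R
    for s in(.085,-.085):
        for nm,a,b in(("insert",-.105,-.08),("plate",.0,.1),):
            m=(q[:,:,0]>a)&(q[:,:,0]<b)&(abs(q[:,:,1]-s)<.015)&(C[:,:,2]>.04)
            print(n,s,nm,m.sum(),np.median(C[m][:,2]))
    m=(abs(q[:,:,0]+.0)<.03)&(abs(q[:,:,1]+.17)<.006)&(C[:,:,2]>.03);print("deck",np.median(C[m][:,2]))
    m=(abs(q[:,:,0]+.056)<.008)&(abs(q[:,:,1]+.225)<.008)&(C[:,:,2]>.09);print("pad",m.sum(),np.median(C[m],axis=0))
```

```text
top [297.7 211. ]
[[153 168 171 170 169 167 162 157 157 156 158 160 164 168 161 134]
 [151 169 170 165 163 159 151 146 144 146 147 147 152 163 165 144]
 [147 167 167 158 154 152 147 143 143 144 143 140 141 161 167 151]
 [138 163 166 158 151 149 146 144 144 144 142 134 137 158 169 157]
 [126 159 169 162 152 145 141 140 137 136 131 126 132 156 168 159]
 [117 155 170 163 147 136 131 127 124 120 116 116 126 153 166 162]
 [108 150 168 163 143 124 116 113 110 108 104 106 121 147 165 166]
 [ 99 143 165 165 146 121 104  97  94  93  91  89 106 135 162 168]
 [ 89 134 162 167 151 117  93  83  80  77  76  75  90 125 158 168]
 [ 84 124 158 168 155 118  89  81  83  84  83  82  93 123 154 168]
 [ 79 117 154 169 159 129 102  94  99 102 100 100 105 122 149 167]
 [ 74 109 150 169 163 141 117 107 107 108 108 109 110 121 143 163]
 [ 70 100 143 166 166 149 125 111 111 111 112 114 116 124 142 163]
 [ 69  92 133 162 167 155 131 118 119 121 125 129 132 138 151 166]
 [ 68  86 125 157 170 161 143 136 140 143 147 151 154 158 165 170]
 [ 66  80 118 154 170 167 157 156 161 164 165 167 168 169 172 174]]
289 203
s
[... 894 characters left out ...]
 139 120 134 129 137 159 161 163 163 162 163 163 160 154 154]
 [161 161 162 162 162 162 162 163 159 155 155 150 150 135 119 114]
 [162 161 160 156 155 151 148 149 136 119 115  90  82  83  83  76]]
234 220
top 0.085 insert 77 0.05705913317354283
top 0.085 plate 281 0.05983841907615117
top -0.085 insert 76 0.06174260733873804
top -0.085 plate 277 0.06514382866153312
deck 0.049785775355575046
pad 25 [ 0.55549682 -0.22322865  0.12859472]
side 0.085 insert 56 0.05714378988656854
side 0.085 plate 208 0.060753258594985204
side -0.085 insert 78 0.0633343076504923
side -0.085 plate 300 0.06549800987112109
deck nan
pad 35 [ 0.55570763 -0.22404924  0.12785991]
  return _methods._mean(a, axis=axis, dtype=dtype,
  ret = ret.dtype.type(ret / rcount)
```

View pics/side_ridge.png

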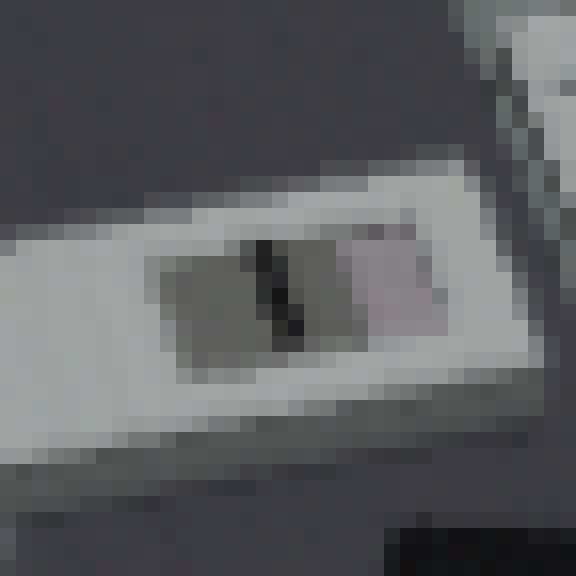

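Run:
```python
from h import *
yaw=np.radians(9.39);R=np.array([[np.cos(yaw),-np.sin(yaw)],[np.sin(yaw),np.cos(yaw)]]);c=np.array([.574,.0076])
for n,uv in(("top",(297.7,211.3)),("side",(241.0,228.0))):
    p,d,K,T=load(n); q=cast(K,T,uv,.065)[0]; print(n,q.round(4),((q[:2]-c)@R).round(4))
for nm,x,y in(("ridge",-.059,-.085),("touch",-.083,-.085),("pad",-.0575,-.225)):
    print(nm,(c+R@[x,y]).round(4))
print(R)
```

```text
top [ 0.5279 -0.0854  0.065 ] [-0.0606 -0.0842]
side [ 0.5265 -0.0877  0.065 ] [-0.0624 -0.0862]
ridge [ 0.5297 -0.0859]
touch [ 0.506  -0.0898]
pad [ 0.554  -0.2238]
[[ 0.98660065 -0.16315377]
 [ 0.16315377  0.98660065]]
```

{"method": "carry_out", "body": {"increments": [[0.02, -0.02, 0, 4, 1], [0.05, -0.055, 0, 8, 1], [0.08, -0.095, 0, 12, 1], [0.11, -0.135, 0, 16, 1], [0.14, -0.175, 0, 20, 1], [0.17, -0.215, 0, 24, 1], [0.195, -0.255, 0, 28, 1], [0.21, -0.3, 0, 30.3, 1], [0.22, -0.345, 0, 30.3, 1], [0.23, -0.39, 0, 30.3, 1], [0.24, -0.435, 0, 30.3, 1], [0.25, -0.48, 0, 30.3, 1], [0.255, -0.525, 0, 30.3, 1], [0.26, -0.57, 0, 30.3, 1], [0.265, -0.615, 0, 30.3, 1], [0.27, -0.655, 0, 30.3, 1], [0.275, -0.685, 0, 30.3, 1], [0.275, -0.697, 0, 30.3, 1], [0.275, -0.697, 0, 30.3, 1], [0.275, -0.697, 0, 30.3, 1]], "grip_force": 20}}

```text
time_s: 2.1
tool_pos: [0.5069, -0.0881, 0.4045]
tool_rot: [-180.0, -0.1, 99.5]
force: [-0.3, 0.0, 0.1]
grip_width: 0.0007
```

{"method": "carry_out", "body": {"increments": [[0, -0.001, -0.03, 0, 1], [0, -0.0015, -0.07, 0, 1], [0, -0.0015, -0.105, 0, 1], [0, -0.0015, -0.125, 0, 1], [0, -0.0015, -0.135, 0, 1], [0, -0.0015, -0.135, 0, 1], [0, -0.0015, -0.135, 0, 1]]}}

```text
time_s: 2.8
tool_pos: [0.5075, -0.0904, 0.2707]
tool_rot: [179.9, -0.0, 99.5]
force: [-0.0, 0.5, -0.1]
grip_width: 0.0005
```

Run:
```python
from cell import env
import cv2,numpy as np
o=env.get_obs(); print(o["tool_pos"],o["force"])
for n in("top","side"):
    p,d=env.read_camera(n); np.savez(n+"1.npz",p=p,d=d,**env.get_calibration(n))
    if n=="side": g=p[130:310,170:360]
    else: g=p[140:260,195:400]
    cv2.imwrite(f"pics/{n}1.png",cv2.resize(g[:,:,::-1],None,fx=3.3,fy=3.3,interpolation=cv2.INTER_CUBIC))
```

```text
[ 0.50751519 -0.0904348   0.27072836] [-0.01729206  0.52005674 -0.05377028]
```

View pics/side1.png

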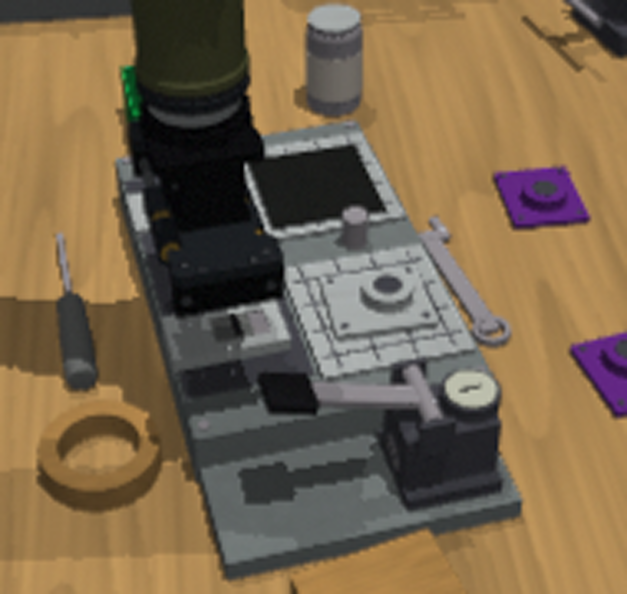

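{"method": "carry_out", "body": {"increments": [[0, 0, -0.01, 0, 1], [0, 0, -0.017, 0, 1], [0, 0, -0.02, 0, 1], [0, 0, -0.02, 0, 1]]}}

```text
time_s: 3.3
tool_pos: [0.5066, -0.0912, 0.249]
tool_rot: [-179.9, -0.0, 99.4]
force: [0.3, -0.6, 0.2]
grip_width: 0.0004
```

{"method": "carry_out", "body": {"increments": [[0, 0, -0.001, 0, 1], [0, 0, -0.002, 0, 1], [0, 0, -0.003, 0, 1], [0, 0, -0.003, 0, 1]]}}

```text
time_s: 3.7
tool_pos: [0.5069, -0.0912, 0.2467]
tool_rot: [-180.0, -0.0, 99.4]
force: [0.2, -0.2, 0.0]
grip_width: 0.0004
```

{"method": "carry_out", "body": {"increments": [[0, 0, -0.001, 0, 1], [0, 0, -0.001, 0, 1]]}}

```text
time_s: 3.9
tool_pos: [0.5069, -0.0913, 0.2457]
tool_rot: [-180.0, -0.0, 99.4]
force: [0.1, -0.2, -0.9]
grip_width: 0.0003
```

{"method": "carry_out", "body": {"increments": [[0, 0, -0.001, 0, 1], [0, 0, -0.001, 0, 1]]}}

```text
time_s: 4.1
tool_pos: [0.507, -0.0913, 0.245]
tool_rot: [180.0, -0.0, 99.4]
force: [-0.6, 0.6, 1.4]
grip_width: 0.0002
```

{"method": "carry_out", "body": {"increments": [[0, 0, -0.0005, 0, 1], [0, 0, -0.001, 0, 1], [0, 0, -0.001, 0, 1]]}}

```text
time_s: 4.4
tool_pos: [0.5071, -0.0914, 0.2449]
tool_rot: [180.0, -0.0, 99.4]
force: [-3.7, 0.6, 10.1]
grip_width: 0.0006
```

{"method": "carry_out", "body": {"increments": [[0, 0, 0.0022, 0, 1], [0, 0, 0.0022, 0, 1], [0.003, 0.0015, 0.0022, 0, 1], [0.006, 0.002, 0.0022, 0, 1], [0.006, 0.002, 0.0022, 0, 1]]}}

```text
time_s: 4.9
tool_pos: [0.5134, -0.089, 0.2458]
tool_rot: [180.0, 0.0, 99.4]
force: [0.0, 0.1, 0.3]
grip_width: 0.0
```

{"method": "carry_out", "body": {"increments": [[0.001, 0.0002, 0, 0, 1], [0.002, 0.0004, 0, 0, 1], [0.002, 0.0004, 0, 0, 1]]}}

```text
time_s: 5.2
tool_pos: [0.5147, -0.089, 0.2458]
tool_rot: [-179.9, -0.0, 99.4]
force: [-1.4, -0.2, 0.5]
grip_width: 0.0003
```

{"method": "carry_out", "body": {"increments": [[0.001, 0.0002, 0, 0, 1], [0.002, 0.0004, 0, 0, 1], [0.002, 0.0004, 0, 0, 1]]}}

```text
time_s: 5.5
tool_pos: [0.5159, -0.0888, 0.2456]
tool_rot: [-179.8, -0.0, 99.4]
force: [-5.1, -1.2, 2.8]
grip_width: 0.0003
```

{"method": "carry_out", "body": {"increments": [[0.001, 0.0002, 0.0003, 0, 1], [0.002, 0.0003, 0.0003, 0, 1], [0.002, 0.0003, 0.0003, 0, 1]]}}

```text
time_s: 5.8
tool_pos: [0.5183, -0.0884, 0.2458]
tool_rot: [-179.9, -0.0, 99.4]
force: [-3.5, -0.9, -0.1]
grip_width: 0.0003
```

{"method": "carry_out", "body": {"increments": [[0.001, 0.0002, 0, 0, 1], [0.002, 0.0003, 0, 0, 1], [0.002, 0.0003, 0, 0, 1]]}}

```text
time_s: 6.1
tool_pos: [0.5219, -0.0876, 0.2468]
tool_rot: [179.8, 0.0, 99.4]
force: [1.0, 0.0, 0.6]
grip_width: 0.0004
```

{"method": "carry_out", "body": {"increments": [[0.001, 0.0002, -0.0005, 0, 1], [0.002, 0.0003, -0.0005, 0, 1], [0.003, 0.0005, -0.0005, 0, 1], [0.003, 0.0005, -0.0005, 0, 1]]}}

```text
time_s: 6.5
tool_pos: [0.5242, -0.0873, 0.2459]
tool_rot: [180.0, 0.0, 99.4]
force: [0.2, -0.3, -0.0]
grip_width: 0.0005
```

{"method": "carry_out", "body": {"increments": [[0.001, 0.0002, 0, 0, 1], [0.0015, 0.0003, 0, 0, 1], [0.0015, 0.0003, 0, 0, 1]]}}

```text
time_s: 6.8
tool_pos: [0.5255, -0.087, 0.2458]
tool_rot: [180.0, -0.0, 99.4]
force: [0.3, 0.4, 0.0]
grip_width: 0.0005
```

{"method": "carry_out", "body": {"increments": [[0.001, 0.0002, 0, 0, 1], [0.0015, 0.0003, 0, 0, 1], [0.0015, 0.0003, 0, 0, 1]]}}

```text
time_s: 7.1
tool_pos: [0.5267, -0.0869, 0.2457]
tool_rot: [-179.9, -0.0, 99.4]
force: [-1.1, -1.6, 0.8]
grip_width: 0.0006
```

{"method": "carry_out", "body": {"increments": [[0.0005, 0.0001, 0, 0, 1], [0.001, 0.0002, 0, 0, 1], [0.001, 0.0002, 0, 0, 1]]}}

```text
time_s: 7.4
tool_pos: [0.5272, -0.0869, 0.2456]
tool_rot: [-179.9, -0.0, 99.4]
force: [-5.6, -0.1, 3.8]
grip_width: 0.0001
```

{"method": "carry_out", "body": {"increments": [[-0.003, -0.0005, 0, 0, 1], [-0.006, -0.001, 0, 0, 1], [-0.006, -0.001, 0.02, 0, 1], [-0.006, -0.001, 0.06, 0, 1], [-0.006, -0.001, 0.1, 0, 1], [0, -0.03, 0.105, 0, 1], [0.01, -0.07, 0.105, 0, 1], [0.02, -0.11, 0.105, 0, 1], [0.027, -0.13, 0.095, 0, 1], [0.028, -0.137, 0.085, 0, 1], [0.028, -0.137, 0.08, 0, 1], [0.028, -0.137, 0.08, 0, 1]]}}

```text
time_s: 8.6
tool_pos: [0.5557, -0.2219, 0.3244]
tool_rot: [-179.9, -0.1, 99.5]
force: [0.4, 1.0, 0.0]
grip_width: 0.0006
```

Run:
```python
from cell import env
import cv2,numpy as np
o=env.get_obs(); print(o["time_s"],o["tool_pos"],o["force"])
for n in("top","side"):
    p,d=env.read_camera(n); np.savez(n+"2.npz",p=p,d=d,**env.get_calibration(n))
    g=p[130:310,170:360]
    cv2.imwrite(f"pics/{n}2.png",cv2.resize(g[:,:,::-1],None,fx=3.3,fy=3.3,interpolation=cv2.INTER_CUBIC))
```

```text
8.6 [ 0.55568715 -0.22187802  0.32443058] [0.38549935 0.98799832 0.02483096]
```

View pics/side2.png

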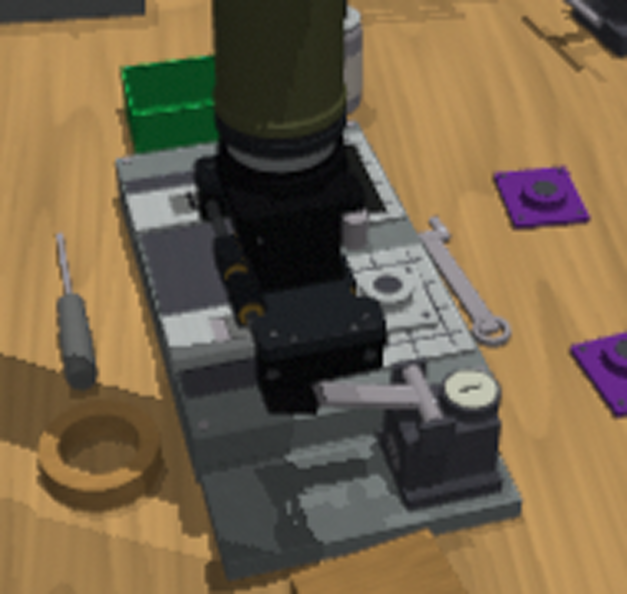

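{"method": "carry_out", "body": {"increments": [[0, -0.001, -0.012, 0, 1], [0, -0.001, -0.024, 0, 1], [0, -0.001, -0.036, 0, 1], [0, -0.001, -0.048, 0, 1], [0, -0.001, -0.058, 0, 1], [0, -0.001, -0.065, 0, 1], [0, -0.001, -0.068, 0, 1], [0, -0.001, -0.068, 0, 1]]}}

```text
time_s: 9.5
tool_pos: [0.5561, -0.2246, 0.2583]
tool_rot: [180.0, -0.0, 99.4]
force: [-2.7, 0.9, 8.7]
grip_width: 0.0006
```

Run:
```python
from cell import env
import cv2,numpy as np
o=env.get_obs(); print(o["time_s"],o["tool_pos"],o["force"],o["wrist_torque"])
p,d=env.read_camera("side")
cv2.imwrite(f"pics/side3.png",cv2.resize(p[130:310,170:360,::-1],None,fx=3.3,fy=3.3,interpolation=cv2.INTER_CUBIC))
```

```text
9.5 [ 0.55609554 -0.22456616  0.25827479] [-2.74465227  0.86970366  8.74296335] [0.26484181 0.43246449 0.01323314]
```

View pics/side3.png

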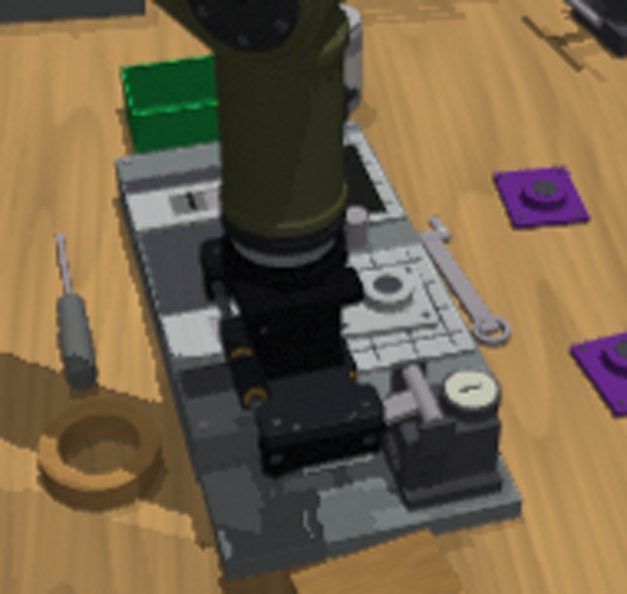

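{"method": "carry_out", "body": {"increments": [[0, 0, 0.012, 0, 1], [0, 0, 0.026, 0, 1], [0, 0, 0.04, 0, 1], [0, 0, 0.054, 0, 1], [0, 0, 0.066, 0, 1], [0, 0, 0.068, 0, 1], [0, 0, 0.068, 0, 1], [0, 0, 0.068, 0, 1], [0, 0, 0.068, 0, 1], [0, 0, 0.056, 0, 1], [0, 0, 0.044, 0, 1], [0, 0, 0.032, 0, 1], [0, 0, 0.02, 0, 1], [0, 0, 0.01, 0, 1], [0, 0, 0.003, 0, 1], [0, 0, 0, 0, 1], [0, 0, -0.0005, 0, 1], [0, 0, -0.0005, 0, 1]]}}

```text
time_s: 11.35
tool_pos: [0.5559, -0.225, 0.258]
tool_rot: [180.0, -0.0, 99.4]
force: [-3.7, -0.1, 11.9]
grip_width: 0.0001
```

{"method": "carry_out", "body": {"increments": [[0, 0, 0.012, 0, 1], [0, 0, 0.026, 0, 1], [0, 0, 0.04, 0, 1], [0, 0, 0.054, 0, 1], [0, 0, 0.066, 0, 1], [0, 0, 0.068, 0, 1], [0, 0, 0.068, 0, 1], [0, 0, 0.068, 0, 1], [0, 0, 0.068, 0, 1], [0, 0, 0.056, 0, 1], [0, 0, 0.044, 0, 1], [0, 0, 0.032, 0, 1], [0, 0, 0.02, 0, 1], [0, 0, 0.01, 0, 1], [0, 0, 0.003, 0, 1], [0, 0, 0, 0, 1], [0, 0, 0, 0, 1]]}}

```text
time_s: 13.05
tool_pos: [0.556, -0.225, 0.258]
tool_rot: [180.0, -0.0, 99.4]
force: [-2.7, 0.7, 11.6]
grip_width: 0.0005
```

{"method": "carry_out", "body": {"increments": [[0, 0, 0.012, 0, 1], [0, 0, 0.026, 0, 1], [0, 0, 0.04, 0, 1], [0, 0, 0.054, 0, 1], [0, 0, 0.066, 0, 1], [0, 0, 0.068, 0, 1], [0, 0, 0.068, 0, 1], [0, 0, 0.068, 0, 1], [0, 0, 0.068, 0, 1], [0, 0, 0.056, 0, 1], [0, 0, 0.044, 0, 1], [0, 0, 0.032, 0, 1], [0, 0, 0.02, 0, 1], [0, 0, 0.01, 0, 1], [0, 0, 0.003, 0, 1], [0, 0, 0, 0, 1], [0, 0, 0, 0, 1]]}}

```text
time_s: 14.75
tool_pos: [0.556, -0.225, 0.2581]
tool_rot: [180.0, -0.0, 99.4]
force: [-2.7, 1.0, 12.6]
grip_width: 0.0005
```

{"method": "carry_out", "body": {"increments": [[0, 0, 0.012, 0, 1], [0, 0, 0.026, 0, 1], [0, 0, 0.04, 0, 1], [0, 0, 0.054, 0, 1], [0, 0, 0.066, 0, 1], [0, 0, 0.08, 0, 1], [0, 0, 0.11, 0, 1], [0, 0, 0.15, 0, 1], [-0.03, 0, 0.18, 0, 1], [-0.07, 0, 0.18, 0, 1], [-0.1, 0.0, 0.18, 0, 1], [-0.12, -0.02, 0.18, 0, 1], [-0.12, -0.05, 0.18, 0, 1], [-0.12, -0.08, 0.18, 0, 1], [-0.12, -0.11, 0.18, 0, 1], [-0.12, -0.13, 0.18, 0, 1], [-0.12, -0.14, 0.18, 0, 1], [-0.12, -0.14, 0.18, 0, 1]]}}

```text
time_s: 16.55
tool_pos: [0.4353, -0.3655, 0.4369]
tool_rot: [-179.9, -0.0, 99.3]
force: [1.2, 0.0, 0.2]
grip_width: 0.0002
```

Run:
```python
from cell import env
import cv2,numpy as np
o=env.get_obs(); print(o["time_s"],o["tool_pos"],o["force"])
for n in("top","side"):
    p,d=env.read_camera(n); np.savez(n+"4.npz",p=p,d=d,**env.get_calibration(n))
    g=p[140:310,170:360] if n=="side" else p[145:255,195:400]
    cv2.imwrite(f"pics/{n}4.png",cv2.resize(g[:,:,::-1],None,fx=3.5,fy=3.5,interpolation=cv2.INTER_CUBIC))
```

```text
16.55 [ 0.4353244  -0.36545486  0.43692615] [1.18744233 0.02883259 0.2128446 ]
```

View pics/side4.png

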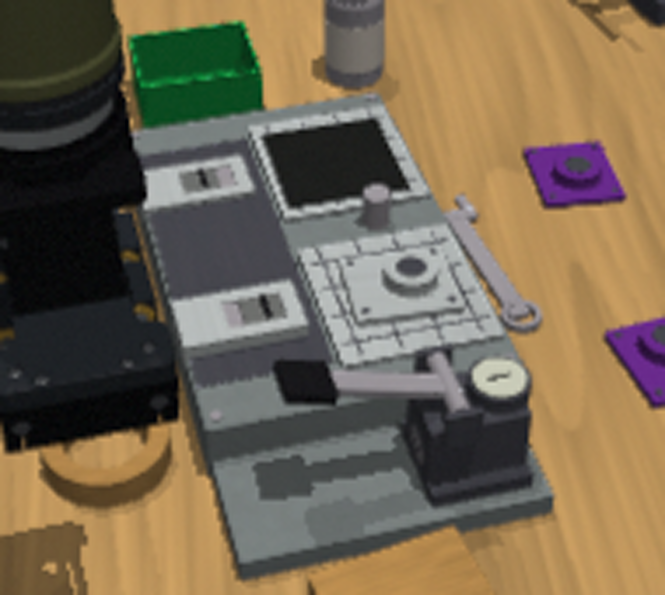

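View pics/top4.png

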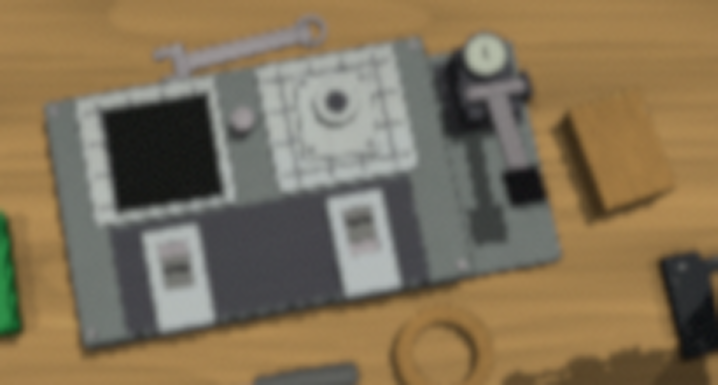

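The side view shows the right slide with its recess now in front of it, so the valve is open. The left valve is shut, the lever is up, and the cover, mat and pin have not moved.

Run:
```python
from cell import env
print(env.sign_off())
```

```text
the job is handed in; nothing more can be done
None
```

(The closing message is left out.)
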